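Tip the coax adapters out of the tilt-out bin

TASK

Two bench hoppers of the same make stand on the worktop, one wide and one narrow, each a tilt-out bin with a bail handle over a catch tray. Pull the wide bin forward by its handle as far as it will go, so that its two metal coax adapters tip out into the hopper's own catch tray, and leave the bin tipped at its stop. Leave the narrow bin shut, and mind the round lamp that hangs half a metre above the mat's left part.

Things in the scene. Friction and masses are not known exactly. Their poses are not given: they have to be found in the camera images.
- wide_hopper: Wide bench hopper, fixed: dark steel stand 155 deep, 114 wide, cheeks 124 mm high, tray in front; grey bin 84 mm wide inside. Origin at mat height under the pivot axis, midway across; front (tray) faces its -x, y across, z up. Pivot axis along y at x 0, z 110 mm. Bin floor at pivot height, back wall 47 mm high at x 34 mm, low spout in front reaching 60 mm from the pivot.
- wide_hopper_bar (a point): Mid-length of the wide bin's bail handle: a round steel bar 10 mm thick, along y above the bin, 50 mm clear between its two 6 mm arms, free all round there; it turns easily in a grip. Its axis runs 110 mm from the pivot axis: at bin tilt q it is at x = -0.110 cos(1.885 - q), z = 0.110 + 0.110 sin(1.885 - q) m in the hopper's frame: x +34, z 215 mm shut; x -97, z 161 mm at the stop.
- wide_hopper_tray (a point): Middle of the floor of the wide hopper's catch tray, 4 mm above the hopper's origin and 41 mm in front of it. Inside, the tray is 122 mm long (hopper x -102 to +20 mm) and 108 mm wide; walls 38 mm high in front and at the sides.
- wide_hopper_bin (a joint): Tilt of the wide bin about its pivot: 0 shut (floor level, as it starts), growing as its top and bar swing up, over and forward to the hopper's front (-x); 1.40 rad (80 degrees) is the stop. The hinge is stiff: about 2 to 4 N at the bar moves it and it stays where it is left.
- narrow_hopper_bin (a joint): Tilt of the bin of the other hopper, which is alike but 80 mm wide over all (bin 50 mm inside) and holds one grey plastic lead connector; 0 is shut, where it must stay. The hoppers stand side by side, 0.19 to 0.34 m between centres, either one on the left.
- adapter_1: Metal coax adapter, a stepped silvery barrel 15 x 28 x 15 mm, 20 g, loose, lying across the floor of the wide bin beside the other; origin in the middle of its underside, barrel along its y.
- adapter_2: The second coax adapter, the same as the first, in the same bin.

How it is judged:
On the way:
1. the wide bin is pulled forward to its stop (value of joint wide_hopper_bin above 1.3 rad), for 0.2 s.
At the end, for the whole second after the job is handed in: The wide bin stands tipped within 0.1 rad of its stop, both coax adapters lie at rest in the wide hopper's catch tray, within its walls, and the narrow bin is shut to within 0.15 rad (value of joint wide_hopper_bin above 1.3 rad and value of joint narrow_hopper_bin below 0.15 rad and x of adapter_1 in the frame of wide_hopper between -0.103 and 0.022 m and y of adapter_1 in the frame of wide_hopper between -0.053 and 0.053 m and z of adapter_1 in the frame of wide_hopper between 0 and 0.042 m and linear speed of each of adapter_1, adapter_2 below 0.03 m/s and x of adapter_2 in the frame of wide_hopper between -0.103 and 0.022 m and y of adapter_2 in the frame of wide_hopper between -0.053 and 0.053 m and z of adapter_2 in the frame of wide_hopper between 0 and 0.042 m); the robot touches nothing.
It fails at once if the narrow bin is tipped by more than 0.2 rad (value of joint narrow_hopper_bin above 0.2 rad).
It also fails if it takes over 38 s, if anything falls off the work surface, if the arm or the gripper's body presses on something with over 40 N, if the wrist force passes 120 N, or if a joint passes its speed limit or range.

ROBOT

A 6-joint arm with a two-finger parallel gripper is mounted at the origin on a cart in front of the work surface, level with it; the furniture and walls round the work are solid. World frame = base frame: x ahead of the robot, y to its left, z up, the work surface at z = 0. Lengths are in m, angles in rad, forces in N, time in s.
With the tool pointing down it reaches from about 0.35 to 0.875 m from the base axis. Payload 15.5 kg.
Tool frame: the origin (TCP) lies midway between the tips of the shut fingers; the grasp point (between the pads) lies 19 mm behind it (env.hold_point_z is the distance from the TCP to the grasp point, in m); z points along the fingers, y is the direction in which the jaws open and shut (so a half turn about z gives the same grasp; the last joint's range is limited). The gripper opens to 85 mm and grips with 20 to 120 N. Pads are 22 mm wide; open, the fingers measure 114 mm over their backs; the gripper's body (76 mm by 85 mm) begins 54 mm behind the grasp point. The pads swing forward as they close: fully open they stand 13 mm farther back than shut.
Start: joints at [1.036, 0.494, 1.345, -0, 1.302, -0.096], TCP at [0.266, 0.566, 0.231] pointing down, gripper open.
Joint ranges: [-2.91, 2.91], [-0.82, 2.16], [0.22, 2.67], [-1.22, 4.37], [0.12, 2.79], [-3.08, 3.08]. Speed limits (rad/s): [1.89, 1.89, 2.57, 3.01, 3.01, 3.01].

INTERFACE

Orientations are given as a rotation vector (axis times angle).
In Python, from plant import telemetry, viewer, job, env gives the robot as it stands. The module is installed in compiled form; this text tells all that it offers.
- The arm moves only by the tool servo_tool, never from a script. Its argument "commands" is a list of rows, each a list of 3 entries, a list of its own where there are three numbers: the turn, a rotation vector about the tool's x, y, z in degrees, then the shift along the tool's x, y, z in m, then the closure, from 0 (fully open) to 1 (shut). In form: [[[wx, wy, wz], [x, y, z], gripper], ...]. A call has 1 to 12 rows; each row is the pose to reach, as a shift and turn from the pose commanded when the call began, along the tool's axes at that moment; what a row does not reach only later rows make up. A row lasts 1/10 s, in which the tool goes at most 50 mm and 8.59 degrees, less where a joint would pass 70% of its speed; a pose out of reach is approached as far as the arm can. A call with a gripper value outside its range is refused whole. The fingers move at their own pace and stop on an object; the grip force is fixed at half the most. Time passes only in rows, so rows that repeat a pose let the fingers close. It gives the time, the measured TCP pose, the force and the opening at its end, in the units of the state.
- telemetry.read_state(): the state, without advancing time (a new reading comes with each control period).
- viewer.camera(name): name is "scene" or "top" or "wrist"; returns the picture (400x640x3 uint8, red, green, blue); there is no depth.
- viewer.camera_info(name): a dict with "K" (3x3 intrinsics, pixels), "view" (4x4, takes a point from world to camera coordinates). Camera axes: x right, y down, z forward; pixel columns grow to the right and rows downward; lengths in m; the calibration is good to about 2 mm. A picture is of the moment at which its call begins: read the wrist's pose just before it. camera_info takes no time and is no camera call; for the wrist camera it gives the pose at the moment of the call.
- job.hand_in(): hands the job in, once; it reports no verdict.
The state is a dict: "t": time; "joint_pos": joint angles; "qvel": joint speeds; "joint_torque": joint torques, N m; "tool_pos": TCP position; "ee_rot": TCP orientation; "force": force on the tool from outside, world axes, zero at the start; "wrist_torque": the same for the moment, N m; "finger_gap": finger opening in m.
Only numpy, scipy, OpenCV 4.12 (cv2) and the standard library are available. Lean on these libraries where they do the work, as an engineer would, in place of code of your own. Each camera call takes 0.05 s, during which the arm holds its last target.

## Working session

There is one attempt and no reset: what is moved stays moved. The work goes in short steps, Python scripts to look and compute and a tool call to move; the robot and the scene stay as the last step left them, time stands still between calls to the robot, and variables do not carry over. Pictures are saved under pics/ and viewed, and the job is handed in when it is done.

Besides the shell and the picture viewer there is one more tool, called as name(argument=value, ...) on one line, values as JSON. servo_tool: Moves the arm, as the interface text tells. Its arguments: {"type":"object","properties":{"commands":{"type":"array","items":{"type":"array"}}},"required":["commands"]}

```bash
mkdir -p pics; python3 - <<'E'
from plant import telemetry, viewer, job, env
import cv2
s=telemetry.read_state(); print(s['t'],s['tool_pos'],s['ee_rot'],s['finger_gap'],env.hold_point_z)
for n in ("scene","top"):
    im=viewer.camera(n); cv2.imwrite(f"pics/{n}0.png",im[:,:,::-1]); i=viewer.camera_info(n); print(n,i['K'],i['view'])
E
```

```text
0.0 [0.26532828 0.56545323 0.23066664] [-6.83675932e-01 -3.06588776e+00  1.95705758e-03] 0.08525331294160553 0.0187
scene [[488.36028343   0.         321.60715165]
 [  0.         488.36028343 201.10861509]
 [  0.           0.           1.        ]] [[-0.70417871 -0.70964994 -0.02300676  0.31331426]
 [-0.33846019  0.36398256 -0.86773348  0.34038568]
 [ 0.62416107 -0.60325257 -0.49649702  0.58004291]
 [ 0.          0.          0.          1.        ]]
top [[388.51325048   0.         319.65299583]
 [  0.         388.51325048 192.46065077]
 [  0.           0.           1.        ]] [[-0.02319248 -0.99972902 -0.00199984 -0.07364378]
 [-0.98630321  0.02320768 -0.16330151  0.54128473]
 [ 0.16330367 -0.00181492 -0.98657418  0.92618153]
 [ 0.          0.          0.          1.        ]]
```

View pics/scene0.png

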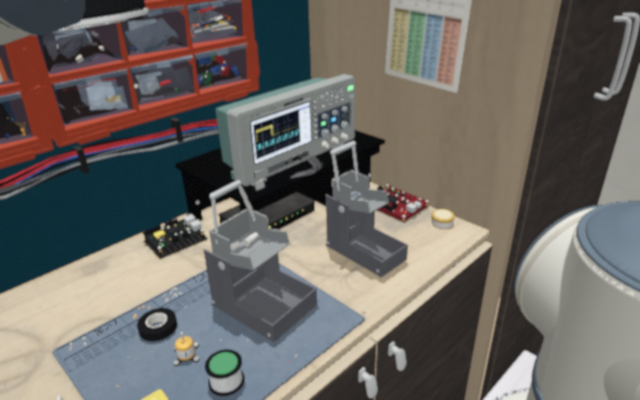

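View pics/top0.png

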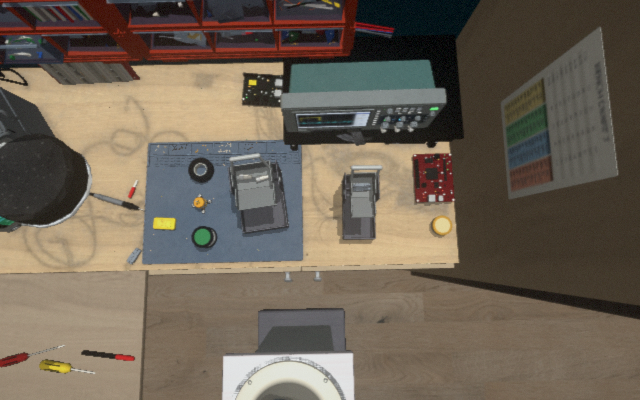

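```bash
cat > h.py <<'E'
import numpy as np, cv2
from plant import telemetry, viewer
def proj(n,P,info=None):
    i=info or viewer.camera_info(n); V=np.array(i['view']); p=np.atleast_2d(P)@V[:3,:3].T+V[:3,3]; q=p@np.array(i['K']).T; return q[:,:2]/q[:,2:]
def ray(n,uv,info=None):
    i=info or viewer.camera_info(n); V=np.array(i['view']); R=V[:3,:3]; c=-R.T@V[:3,3]
    d=R.T@np.linalg.inv(i['K'])@np.array([*uv,1.]); return c,d
def atz(n,uv,z):
    c,d=ray(n,uv); return c+d*(z-c[2])/d[2]
E
python3 - <<'E'
from h import *
for n in("scene","top"): print(n,ray(n,(0,0))[0], proj(n,[[0.266,0.566,0.231],[0,0,0]]))
im=cv2.imread("pics/top0.png"); cv2.imwrite("pics/topc.png",cv2.resize(im[140:250,215:395],None,fx=4.4,fy=4.4,interpolation=cv2.INTER_CUBIC))
im=cv2.imread("pics/scene0.png"); cv2.imwrite("pics/scc.png",cv2.resize(im[135:340,195:420],None,fx=2.9,fy=2.9,interpolation=cv2.INTER_CUBIC))
E
```

```text
scene [-0.02620396  0.44836137  0.59056198] [[-151.65403954  632.17532099]
 [ 585.39840088  487.69232699]]
top [ 0.38091404 -0.08450483  1.00199213] [[-19.25435676 325.8690255 ]
 [288.76101468 419.51796501]]
```

View pics/topc.png

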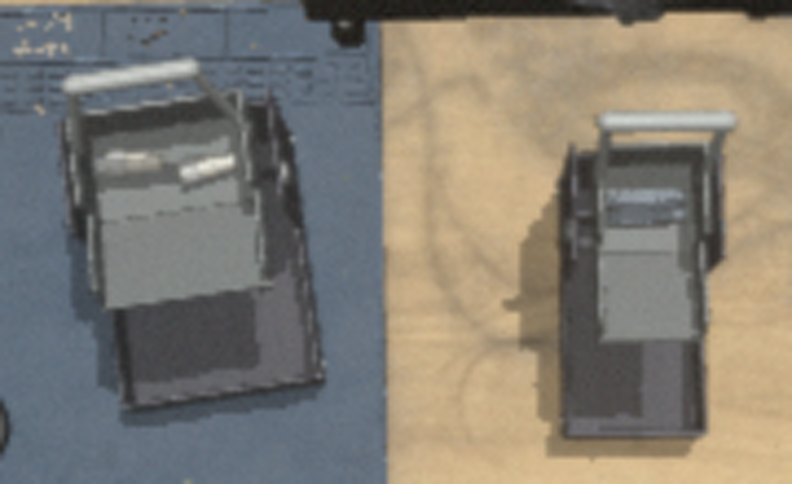

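View pics/scc.png

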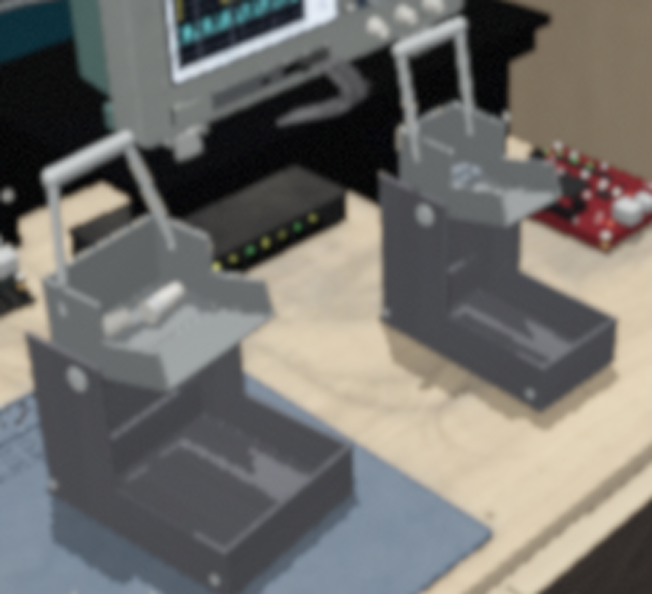

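```bash
python3 - <<'E'
from h import *
from scipy.optimize import least_squares
T=lambda u,v:np.array([u/4.4+215-.4,v/4.4+140-.4]); S=lambda u,v:np.array([u/2.9+195-.3,v/2.9+135-.3])
bt=[T(66,86),T(197,67)]; bs=[S(48,177),S(127,139)]
for a,b in zip(bt,bs):
    c1,d1=ray('top',a);c2,d2=ray('scene',b)
    A=np.c_[d1,-d2]; l=np.linalg.lstsq(A,c2-c1,rcond=None)[0]; print(c1+l[0]*d1,c2+l[1]*d2)
print(atz('top',bt[0],.215),atz('top',bt[1],.215))
it,isc=viewer.camera_info('top'),viewer.camera_info('scene')
# features hopper frame
F=[('top',T(124,407),(-.105,.057,.0)),('top',T(322,380),(-.105,-.057,.042)),
('top',T(131,130+1e9),None)]
F=[('top',T(131.5-.0,67+9.5),(.034,0,.215)),('top',T(323,379),(-.105,-.057,.042)),('top',T(124,405),(-.105,.057,.042)),
('scene',S(87,158),(.034,0,.215)),('scene',S(352,455),(-.105,-.057,.042)),('scene',S(225,552),(-.105,.057,.042)),('scene',S(77,378),(0,.057,.11))]
def res(p):
    c,s=np.cos(p[2]),np.sin(p[2]);r=[]
    for n,uv,f in F:
        w=np.array([p[0]+c*f[0]-s*f[1],p[1]+s*f[0]+c*f[1],f[2]]); r.append(proj(n,w,it if n=='top' else isc)[0]-uv)
    return np.array(r).ravel()
o=least_squares(res,[.5,.1,.2]); print(o.x,np.degrees(o.x[2])); print(o.fun.reshape(-1,2).round(1))
E
```

```text
[0.58585655 0.0999362  0.21533116] [0.58635463 0.10052472 0.2155989 ]
[0.59461681 0.03849478 0.21176755] [0.59619234 0.04024975 0.21246679]
[0.58594282 0.10001384 0.215     ] [0.59374265 0.03799165 0.215     ]
[0.55482722 0.06675734 0.11635344] 6.66656087941202
[[-0.8  0.6]
 [-1.7  0.5]
 [-2.4  1.1]
 [ 1.3 -0.1]
 [ 0.8 -4.8]
 [-0.9 -0.7]
 [ 0.1  0.3]]
```

```bash
python3 - <<'E'
from h import *
from scipy.spatial.transform import Rotation as Ro
for z in(.5,.55,.6):
  print(z,[atz('top',p,z).round(3) for p in((40,180),(90,180),(30,225),(30,135))])
  print('  sc',atz('scene',(120,10),z).round(3))
for p in((148,143),(300,145),(302,262),(145,264)): print(atz('top',p,0).round(3))
s=telemetry.read_state(); print(s['t']); print(Ro.from_rotvec(s['ee_rot']).as_matrix().round(3))
im=viewer.camera('wrist'); cv2.imwrite("pics/w0.png",im[:,:,::-1])
i=viewer.camera_info('wrist'); print(ray('wrist',(0,0))[0],np.array(i['view'])[2,:3])
E
```

```text
0.5 [array([0.489, 0.283, 0.5  ]), array([0.488, 0.217, 0.5  ]), array([0.43, 0.29, 0.5 ]), array([0.551, 0.302, 0.5  ])]
  sc [0.617 0.17  0.5  ]
0.55 [array([0.479, 0.246, 0.55 ]), array([0.477, 0.187, 0.55 ]), array([0.425, 0.253, 0.55 ]), array([0.534, 0.264, 0.55 ])]
  sc [0.262 0.324 0.55 ]
0.6 [array([0.468, 0.21 , 0.6  ]), array([0.466, 0.157, 0.6  ]), array([0.42 , 0.216, 0.6  ]), array([0.517, 0.225, 0.6  ])]
  sc [-0.093  0.477  0.6  ]
[0.692 0.369 0.   ]
[ 0.676 -0.037  0.   ]
[ 0.369 -0.037  0.   ]
[0.373 0.361 0.   ]
0.1
[[-0.905  0.425 -0.001]
 [ 0.425  0.905 -0.001]
 [ 0.    -0.001 -1.   ]]
[0.19893042 0.59520396 0.37428748] [ 0.25758545 -0.12203712 -0.95851796]
```

View pics/w0.png

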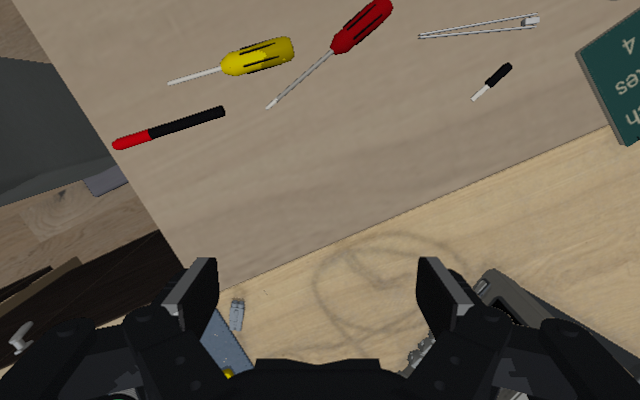

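```bash
python3 - <<'E'
from h import *
for z in(.5,.55,.6):
  c=atz('top',(40,180),z); r=.0665*(1.002-z)/.502
  th=np.linspace(0,2*np.pi,9)[:-1]
  P=np.c_[c[0]+r*np.cos(th),c[1]+r*np.sin(th),0*th+z]
  print(z,c.round(3),r,proj('scene',P).round(0).tolist())
im=cv2.imread('pics/scene0.png'); cv2.imwrite('pics/sl.png',cv2.resize(im[:120,:250],None,fx=3,fy=3))
E
```

```text
0.5 [0.489 0.283 0.5  ] 0.0665 [[43.0, 29.0], [-2.0, 39.0], [-11.0, 50.0], [30.0, 54.0], [96.0, 48.0], [136.0, 36.0], [132.0, 27.0], [95.0, 25.0]]
0.55 [0.479 0.246 0.55 ] 0.05987649402390438 [[72.0, -26.0], [33.0, -21.0], [27.0, -16.0], [67.0, -15.0], [125.0, -19.0], [160.0, -24.0], [155.0, -28.0], [119.0, -28.0]]
0.6 [0.468 0.21  0.6  ] 0.05325298804780877 [[102.0, -84.0], [69.0, -83.0], [67.0, -84.0], [104.0, -86.0], [155.0, -87.0], [185.0, -87.0], [178.0, -86.0], [145.0, -84.0]]
```

View pics/sl.png

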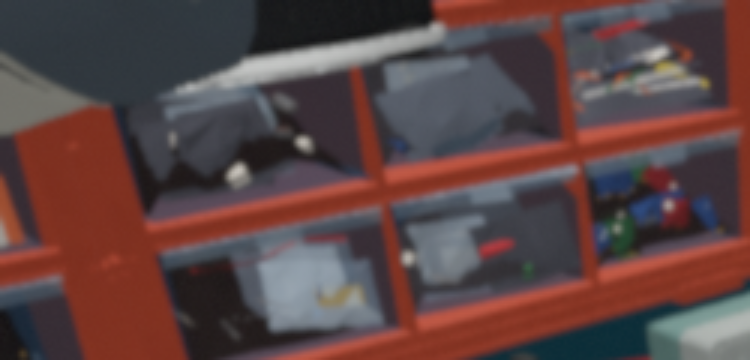

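servo_tool(commands=[[[0,0,0],[0,-0.045,0],0],[[0,0,0],[0,-0.09,0],0],[[0,0,0],[0,-0.135,0],0],[[0,0,0],[0,-0.18,0],0],[[0,0,0],[0,-0.22,0],0],[[0,0,0],[0,-0.22,0],0]])

```text
t: 0.75
tool_pos: [0.1694, 0.3621, 0.2309]
ee_rot: [-0.684, -3.065, 0.005]
force: [-0.3, -0.5, -0.4]
finger_gap: 0.0853
```

```bash
cat >> h.py <<'E'
from scipy.spatial.transform import Rotation as Ro
def rows(wps,pos=None,rv=None,g=0):
    # wps: list of (world pos, world yaw angle change deg)
    s=telemetry.read_state(); p=np.array(s['tool_pos'] if pos is None else pos); R=Ro.from_rotvec(s['ee_rot'] if rv is None else rv)
    for w,dy in wps:
        sh=R.inv().apply(np.array(w)-p); t=(R.inv()*Ro.from_rotvec([0,0,dy],degrees=True)*R).as_rotvec(degrees=True)
        print([t.round(1).tolist(),sh.round(3).tolist(),g])
E
python3 - <<'E'
from h import *
s=telemetry.read_state(); p=np.array(s['tool_pos']); print(s['t'],p,s['force'],s['joint_pos'])
R=Ro.from_rotvec(s['ee_rot']).as_matrix(); a0=np.degrees(np.arctan2(p[1],p[0])); y0=np.degrees(np.arctan2(R[1,1],R[0,1])); r0=np.hypot(*p[:2]); print(a0,y0,r0)
a1=np.degrees(np.arctan2(.043,.392)); w=[]
for k in range(1,10):
    f=k/9; a=np.radians(a0+(a1-a0)*f); r=r0+(.394-r0)*f; w.append(((r*np.cos(a),r*np.sin(a),p[2]),(7.5-y0)*f))
rows(w)
E
```

```text
0.75 [0.16936468 0.362088   0.23091903] [-0.3308359  -0.52891622 -0.44010076] [ 9.83694837e-01  1.78127969e-01  1.85761585e+00 -8.59741750e-05
  1.10942815e+00 -1.48186986e-01]
64.93241460662232 64.85429817099501 0.3997400555800624
[[-0.0, 0.0, 6.4], [-0.045, -0.003, -0.0], 0]
[[-0.0, 0.0, 12.7], [-0.09, -0.011, -0.0], 0]
[[-0.0, 0.1, 19.1], [-0.133, -0.025, 0.0], 0]
[[-0.0, 0.1, 25.5], [-0.175, -0.043, 0.0], 0]
[[-0.0, 0.1, 31.9], [-0.214, -0.065, 0.0], 0]
[[-0.0, 0.1, 38.2], [-0.25, -0.092, 0.0], 0]
[[-0.0, 0.2, 44.6], [-0.283, -0.123, 0.0], 0]
[[-0.0, 0.2, 51.0], [-0.312, -0.157, 0.0], 0]
[[-0.0, 0.2, 57.4], [-0.337, -0.194, 0.001], 0]
```

servo_tool(commands=[[[0,0,6.4],[-0.045,-0.003,0],0],[[0,0,12.7],[-0.09,-0.011,0],0],[[0,0,19.1],[-0.133,-0.025,0],0],[[0,0,25.5],[-0.175,-0.043,0],0],[[0,0,31.9],[-0.214,-0.065,0],0],[[0,0,38.2],[-0.25,-0.092,0],0],[[0,0,44.6],[-0.283,-0.123,0],0],[[0,0,51],[-0.312,-0.157,0],0],[[0,0,57.4],[-0.337,-0.194,0],0],[[0,0,57.4],[-0.337,-0.194,-0.05],0],[[0,0,57.4],[-0.337,-0.194,-0.08],0],[[0,0,57.4],[-0.337,-0.194,-0.08],0]])

```text
t: 1.95
tool_pos: [0.3969, 0.0473, 0.3148]
ee_rot: [2.071, 2.356, 0.007]
force: [0.4, -0.0, -0.7]
finger_gap: 0.0855
```

```bash
python3 - <<'E'
from h import *
s=telemetry.read_state(); print(s['t'],s['tool_pos'],s['force'],s['joint_pos']);R=Ro.from_rotvec(s['ee_rot']).as_matrix();print(R.round(3))
for n in('wrist','scene'):
  i=viewer.camera_info(n); print(np.array(i['view'])[2,:3],ray(n,(0,0))[0])
  im=viewer.camera(n); cv2.imwrite(f"pics/{n}1.png",im[:,:,::-1])
print(proj('wrist',[[.590,.069,.215],[.5859,.1,.215],[.5945,.0385,.215]]))
E
```

```text
1.95 [0.39692698 0.04731241 0.31483615] [ 0.4341031  -0.0314044  -0.71168155] [-3.10711046e-02  7.58099790e-02  1.72247478e+00  6.30100843e-05
  1.33686771e+00 -1.59963188e-01]
[[-0.129  0.992  0.006]
 [ 0.992  0.129 -0.   ]
 [-0.001  0.006 -1.   ]]
[ 0.04247942 -0.28328868 -0.95809343] [0.38592477 0.11803764 0.45820775]
[ 0.62416107 -0.60325257 -0.49649702] [-0.02620396  0.44836137  0.59056198]
[[579.67731771 204.99420343]
 [589.27629825 163.74230542]
 [571.45398901 242.89199588]]
```

View pics/wrist1.png

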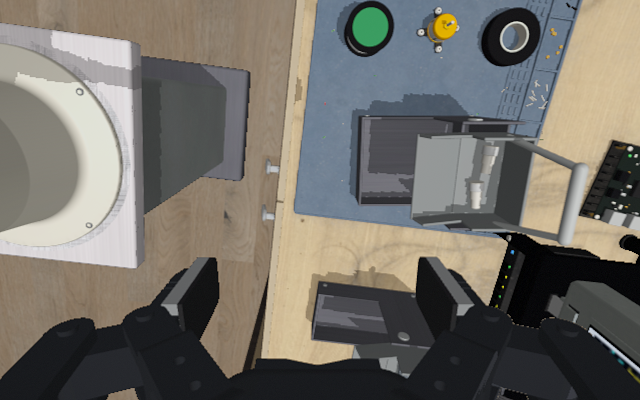

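View pics/scene1.png

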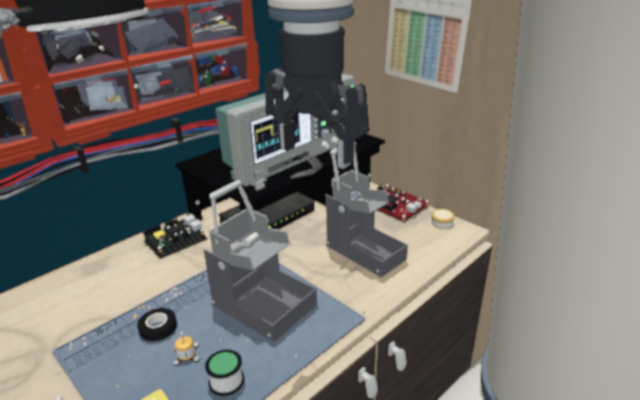

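```bash
python3 - <<'E'
from h import *
im=cv2.imread("pics/wrist1.png"); cv2.imwrite("pics/wc.png",cv2.resize(im[100:260,400:640],None,fx=3.2,fy=3.2,interpolation=cv2.INTER_CUBIC))
for p in((578.5,163),(567,242),(573,203)): print(atz('wrist',p,.215).round(4))
E
```

```text
[0.578  0.0995 0.215 ]
[0.5908 0.0388 0.215 ]
[0.5845 0.0699 0.215 ]
```

View pics/wc.png

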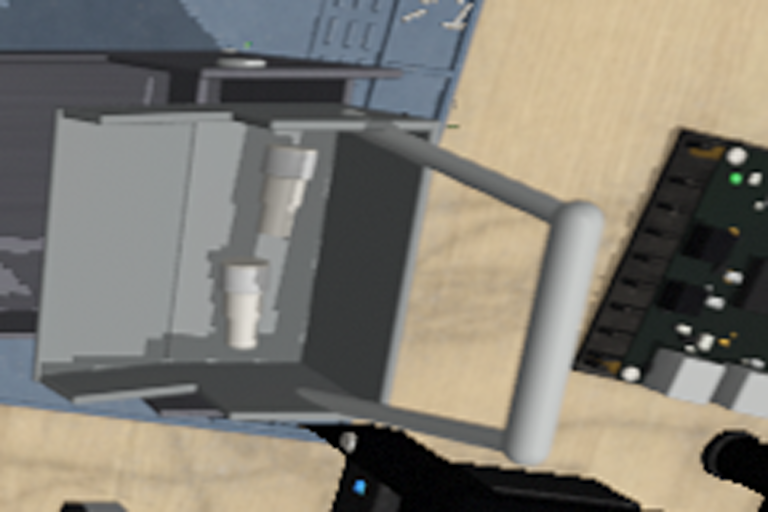

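servo_tool(commands=[[[0,0,0],[0,0.04,0],0],[[0,0,0],[-0.001,0.08,0.005],0],[[0,0,0],[-0.002,0.12,0.01],0],[[0,0,0],[-0.003,0.16,0.015],0],[[0,0,-1],[-0.003,0.191,0.02],0],[[0,0,-1],[-0.003,0.191,0.02],0],[[0,0,-1],[-0.003,0.191,0.02],0]])

```text
t: 2.75
tool_pos: [0.5841, 0.07, 0.2893]
ee_rot: [-2.049, -2.378, 0.003]
force: [-0.2, -0.1, 0.1]
finger_gap: 0.0853
```

```bash
python3 - <<'E'
from h import *
s=telemetry.read_state(); print(s['t'],s['tool_pos'],s['force'],s['joint_pos']);R=Ro.from_rotvec(s['ee_rot']).as_matrix();print(R.round(3))
im=viewer.camera('wrist'); cv2.imwrite("pics/w2.png",im[:,:,::-1])
im=viewer.camera('scene'); cv2.imwrite("pics/s2.png",im[:,:,::-1])
print(proj('wrist',[[.587,.069,.215],[.5859,.1,.215],[.5945,.0385,.215],s['tool_pos']]))
E
```

```text
2.75 [0.58412318 0.06995437 0.28932798] [-0.15898034 -0.13702803  0.0910225 ] [ 1.77168657e-02  3.92864857e-01  1.35371574e+00 -1.48377552e-05
  1.39818514e+00 -1.30358546e-01]
[[-0.148  0.989 -0.003]
 [ 0.989  0.148 -0.   ]
 [ 0.    -0.003 -1.   ]]
[[323.57590214 210.25729386]
 [329.1038563  165.95542308]
 [327.43082732 251.88652848]
 [320.45780583 256.99722788]]
```

View pics/w2.png

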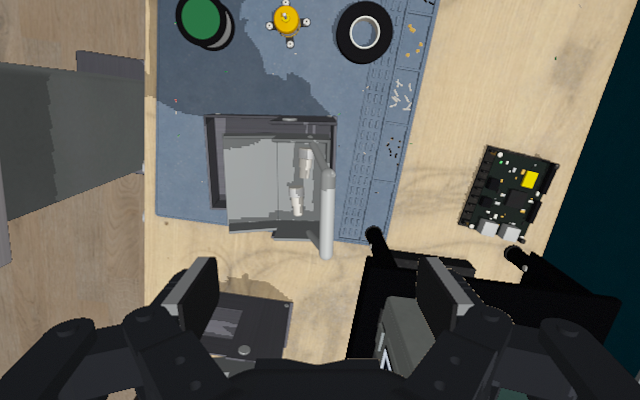

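View pics/s2.png

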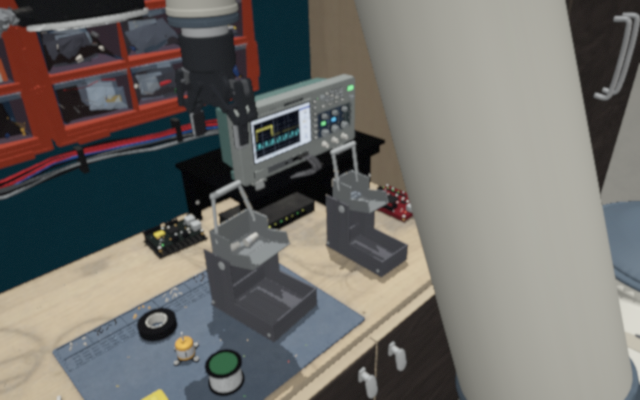

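servo_tool(commands=[[[0,0,1],[-0.003,0.004,0.03],0],[[0,0,1],[-0.005,0.005,0.06],0],[[0,0,1],[-0.005,0.005,0.093],0],[[0,0,1],[-0.005,0.005,0.093],0],[[0,0,1],[-0.005,0.005,0.093],0.5],[[0,0,1],[-0.005,0.005,0.093],1],[[0,0,1],[-0.005,0.005,0.093],1],[[0,0,1],[-0.005,0.005,0.093],1],[[0,0,1],[-0.005,0.005,0.093],1],[[0,0,1],[-0.005,0.005,0.093],1],[[0,0,1],[-0.005,0.005,0.093],1],[[0,0,1],[-0.005,0.005,0.093],1]])

```text
t: 4.05
tool_pos: [0.5906, 0.0655, 0.199]
ee_rot: [2.072, 2.361, 0.001]
force: [0.4, 0.5, 5.4]
finger_gap: 0.008
```

```bash
python3 - <<'E'
from h import *
s=telemetry.read_state(); print(s['t'],s['tool_pos'],s['force'],s['finger_gap']);R=Ro.from_rotvec(s['ee_rot']).as_matrix();print(R.round(3))
im=viewer.camera('wrist'); cv2.imwrite("pics/w3.png",im[:,:,::-1])
E
```

```text
4.05 [0.59058546 0.06547894 0.19895015] [0.39727056 0.4966234  5.41985722] 0.008041774154362028
[[-0.13   0.992  0.001]
 [ 0.992  0.13   0.   ]
 [-0.     0.001 -1.   ]]
```

View pics/w3.png

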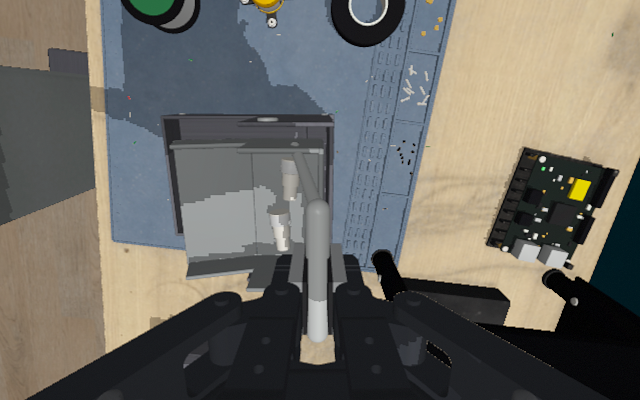

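```bash
python3 - <<'E'
from h import *
B=lambda q:np.array([-.110*np.cos(1.885-q),.11+.11*np.sin(1.885-q)])
q0=0
for n in(0,12,24):
  for k in range(n+1,n+13):
    d=B(.04*k)-B(.04*n); print(k*.04,[[0,0,0],[0,round(d[0],4),round(-d[1],4)],1])
E
```

```text
0.04 [[0, 0, 0], [0, np.float64(-0.0042), np.float64(-0.0013)], 1]
0.08 [[0, 0, 0], [0, np.float64(-0.0085), np.float64(-0.0024)], 1]
0.12 [[0, 0, 0], [0, np.float64(-0.0128), np.float64(-0.0033)], 1]
0.16 [[0, 0, 0], [0, np.float64(-0.0171), np.float64(-0.0041)], 1]
0.2 [[0, 0, 0], [0, np.float64(-0.0215), np.float64(-0.0047)], 1]
0.24 [[0, 0, 0], [0, np.float64(-0.0258), np.float64(-0.0051)], 1]
0.28 [[0, 0, 0], [0, np.float64(-0.0302), np.float64(-0.0053)], 1]
0.32 [[0, 0, 0], [0, np.float64(-0.0346), np.float64(-0.0054)], 1]
0.36 [[0, 0, 0], [0, np.float64(-0.039), np.float64(-0.0053)], 1]
0.4 [[0, 0, 0], [0, np.float64(-0.0434), np.float64(-0.005)], 1]
0.44 [[0, 0, 0], [0, np.float64(-0.0478), np.float64(-0.0045)], 1]
0.48 [[0, 0, 0], [0, np.float64(-0.0522), np.float64(-0.0039)], 1]
0.52 [[0, 0, 0], [0, np.float64(-0.0043), np.float64(0.0008)], 1]
0.56 [[0, 0, 0], [0, np.float64(-0.0086), np.float64(0.0018)], 1]
0.6 [[0, 0, 0], [0, np.float64(-0.0129), np.float64(0.003)], 1]
0.64 [[0, 0, 0], [0, np.float64(-0.0171), np.float64(0.0043)], 1]
0.68 [[0, 0, 0], [0, np.float64(-0.021
[... 586 characters left out ...]
0.0068), np.float64(0.0056)], 1]
1.08 [[0, 0, 0], [0, np.float64(-0.01), np.float64(0.0086)], 1]
1.12 [[0, 0, 0], [0, np.float64(-0.0132), np.float64(0.0117)], 1]
1.16 [[0, 0, 0], [0, np.float64(-0.0161), np.float64(0.0149)], 1]
1.2 [[0, 0, 0], [0, np.float64(-0.019), np.float64(0.0183)], 1]
1.24 [[0, 0, 0], [0, np.float64(-0.0217), np.float64(0.0217)], 1]
1.28 [[0, 0, 0], [0, np.float64(-0.0243), np.float64(0.0253)], 1]
1.32 [[0, 0, 0], [0, np.float64(-0.0267), np.float64(0.029)], 1]
1.36 [[0, 0, 0], [0, np.float64(-0.029), np.float64(0.0327)], 1]
1.4000000000000001 [[0, 0, 0], [0, np.float64(-0.0311), np.float64(0.0366)], 1]
1.44 [[0, 0, 0], [0, np.float64(-0.0331), np.float64(0.0405)], 1]
```

servo_tool(commands=[[[0,0,0],[0,-0.004,-0.001],1],[[0,0,0],[0,-0.0085,-0.0024],1],[[0,0,0],[0,-0.013,-0.0033],1],[[0,0,0],[0,-0.017,-0.004],1],[[0,0,0],[0,-0.0215,-0.0047],1],[[0,0,0],[0,-0.026,-0.005],1],[[0,0,0],[0,-0.03,-0.0053],1],[[0,0,0],[0,-0.0345,-0.0054],1],[[0,0,0],[0,-0.039,-0.0053],1],[[0,0,0],[0,-0.0435,-0.005],1],[[0,0,0],[0,-0.048,-0.0045],1],[[0,0,0],[0,-0.052,-0.004],1]])

```text
t: 5.3
tool_pos: [0.5395, 0.0588, 0.2033]
ee_rot: [2.071, 2.359, 0.004]
force: [4.1, 2.1, 8.8]
finger_gap: 0.0077
```

```bash
python3 - <<'E'
from h import *
s=telemetry.read_state(); print(s['t'],s['tool_pos'],s['force'],s['finger_gap'])
im=viewer.camera('scene'); cv2.imwrite("pics/s4.png",cv2.resize(im[100:350,150:400,::-1],None,fx=2.4,fy=2.4))
E
```

```text
5.3 [0.53953471 0.05876867 0.20334619] [4.08237701 2.10716237 8.80008276] 0.007667165626713839
```

View pics/s4.png

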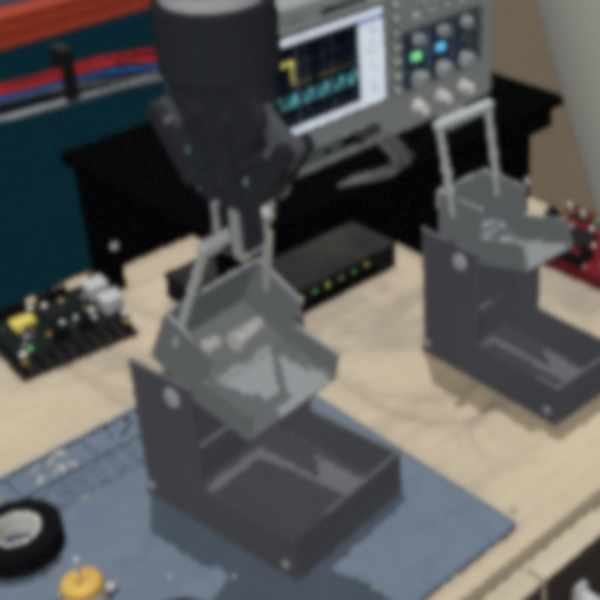

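servo_tool(commands=[[[0,0,0],[0,-0.004,0.001],1],[[0,0,0],[0,-0.0086,0.0018],1],[[0,0,0],[0,-0.013,0.003],1],[[0,0,0],[0,-0.017,0.0043],1],[[0,0,0],[0,-0.021,0.0058],1],[[0,0,0],[0,-0.025,0.0074],1],[[0,0,0],[0,-0.029,0.0092],1],[[0,0,0],[0,-0.033,0.011],1],[[0,0,0],[0,-0.037,0.0133],1],[[0,0,0],[0,-0.041,0.0156],1],[[0,0,0],[0,-0.0445,0.018],1],[[0,0,0],[0,-0.048,0.0206],1]])

```text
t: 6.55
tool_pos: [0.491, 0.0525, 0.1815]
ee_rot: [2.072, 2.361, 0.001]
force: [6.2, 2.0, -1.4]
finger_gap: 0.0077
```

```bash
python3 - <<'E'
from h import *
s=telemetry.read_state(); print(s['t'],s['tool_pos'],s['force'],s['finger_gap'])
im=viewer.camera('scene'); cv2.imwrite("pics/s5.png",cv2.resize(im[100:350,150:400,::-1],None,fx=2.4,fy=2.4))
E
```

```text
6.55 [0.49103267 0.0524557  0.18154597] [ 6.19618986  2.0356588  -1.40414612] 0.007691692327052747
```

View pics/s5.png

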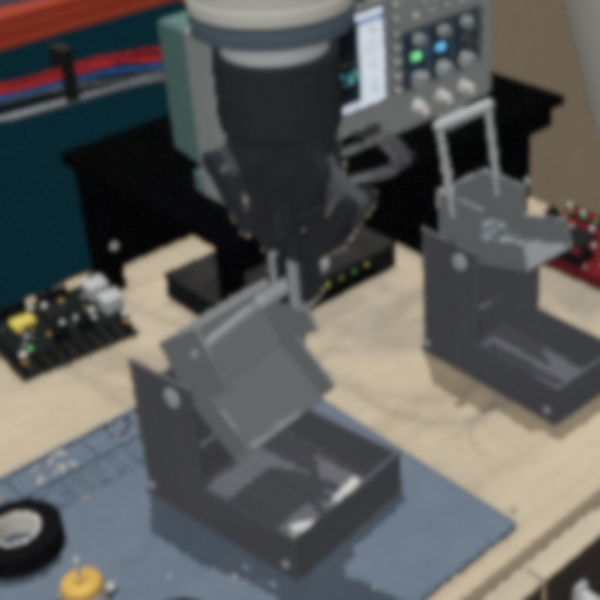

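servo_tool(commands=[[[0,0,0],[0,-0.0035,0.0027],1],[[0,0,0],[0,-0.007,0.0056],1],[[0,0,0],[0,-0.01,0.0086],1],[[0,0,0],[0,-0.013,0.0117],1],[[0,0,0],[0,-0.016,0.015],1],[[0,0,0],[0,-0.019,0.0183],1],[[0,0,0],[0,-0.022,0.0217],1],[[0,0,0],[0,-0.0243,0.0253],1],[[0,0,0],[0,-0.0267,0.029],1],[[0,0,0],[0,-0.029,0.0327],1],[[0,0,0],[0,-0.031,0.0366],1],[[0,0,0],[0,-0.031,0.0366],1]])

```text
t: 7.8
tool_pos: [0.461, 0.0484, 0.1451]
ee_rot: [2.071, 2.36, 0.002]
force: [7.8, 0.9, 0.1]
finger_gap: 0.0077
```

```bash
python3 - <<'E'
from h import *
s=telemetry.read_state(); print(s['t'],s['tool_pos'],s['force'],s['finger_gap'])
E
```

```text
7.8 [0.46095076 0.04843606 0.14513112] [7.82633304 0.90061774 0.10550308] 0.007702082188645883
```

servo_tool(commands=[[[0,0,0],[0,-0.001,0.002],1],[[0,0,0],[0,-0.002,0.004],1],[[0,0,0],[0,-0.002,0.005],1],[[0,0,0],[0,-0.002,0.005],1],[[0,0,0],[0,-0.002,0.005],1]])

```text
t: 8.3
tool_pos: [0.4609, 0.048, 0.1419]
ee_rot: [2.069, 2.358, 0.006]
force: [5.5, -0.8, 36.3]
finger_gap: 0.0079
```

```bash
python3 - <<'E'
from h import *
s=telemetry.read_state(); print(s['t'],s['tool_pos'],s['force'],s['finger_gap'])
for n in('scene','wrist'):
  im=viewer.camera(n); cv2.imwrite(f"pics/{n}6.png",cv2.resize(im[100:350,150:400,::-1],None,fx=2.4,fy=2.4) if n=='scene' else im[:,:,::-1])
E
```

```text
8.3 [0.46093245 0.04799012 0.14187361] [ 5.48092842 -0.80997739 36.25478277] 0.007885526990735596
```

View pics/scene6.png

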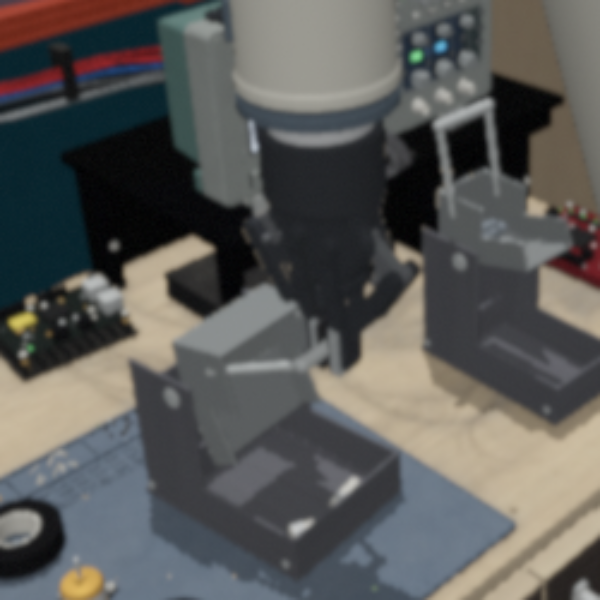

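View pics/wrist6.png

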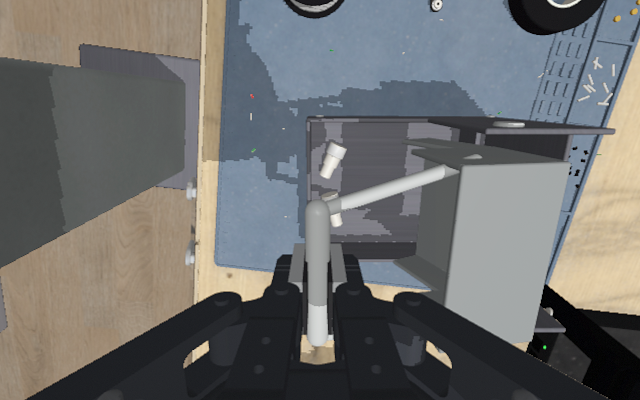

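servo_tool(commands=[[[0,0,0],[0,0,-0.003],1],[[0,0,0],[0,0,-0.003],0.6],[[0,0,0],[0,0,-0.003],0.6],[[0,0,0],[0,0,-0.003],0.6],[[0,0,0],[0,0,-0.003],0.6],[[0,0,0],[0,0,-0.003],0.6]])

```text
t: 9.0
tool_pos: [0.4579, 0.0482, 0.1429]
ee_rot: [-2.072, -2.361, 0.001]
force: [-0.6, -0.1, 0.8]
finger_gap: 0.0341
```

```bash
python3 - <<'E'
from h import *
s=telemetry.read_state(); print(s['t'],s['tool_pos'],s['force'],s['finger_gap'])
im=viewer.camera('wrist'); cv2.imwrite(f"pics/w7.png",im[:,:,::-1])
E
```

```text
9.0 [0.45789505 0.0481939  0.14286797] [-0.59618786 -0.14234382  0.77367438] 0.03410523257607662
```

View pics/w7.png

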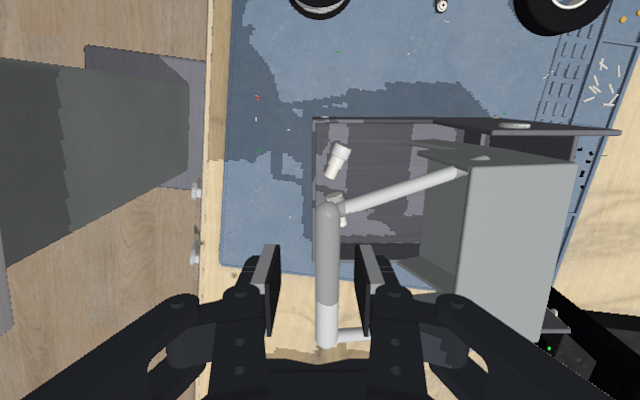

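Bar is free between the pads at ~(327,275), and it stayed at the stop. I'll move straight up slowly.

servo_tool(commands=[[[0,0,0],[0,0.001,-0.01],0.6],[[0,0,0],[0,0.001,-0.03],0.6],[[0,0,0],[0,0.001,-0.06],0.6],[[0,0,0],[0,0.001,-0.09],0.6],[[0,0,0],[0,0.001,-0.12],0.6],[[0,0,0],[0,-0.04,-0.14],0.6],[[0,0,0],[0,-0.06,-0.14],0.6],[[0,0,0],[0,-0.06,-0.14],0.6]])

```text
t: 9.85
tool_pos: [0.3967, 0.0403, 0.2843]
ee_rot: [2.072, 2.361, 0.001]
force: [0.6, 0.5, -0.7]
finger_gap: 0.034
```

```bash
python3 - <<'E'
from h import *
s=telemetry.read_state(); print(s['t'],s['tool_pos'],s['force'],s['finger_gap'])
for n in('scene','wrist'):
  im=viewer.camera(n); cv2.imwrite(f"pics/{n}8.png",cv2.resize(im[130:330,170:410,::-1],None,fx=3,fy=3,interpolation=cv2.INTER_CUBIC) if n=='scene' else im[:,:,::-1])
B=lambda q:[-.110*np.cos(1.885-q),.11+.11*np.sin(1.885-q)]
c,sn=np.cos(.127),np.sin(.127); 
for q in(1.2,1.3,1.4):
  b=B(q); P=[[.5567+c*b[0]-sn*y,.0623+sn*b[0]+c*y,b[1]] for y in(.031,0,-.031)]; print(q,'wrist',proj('wrist',P).round(0).tolist(),'scene',((proj('scene',P)-[170,130])*3).round(0).tolist())
E
```

```text
9.85 [0.39665143 0.0402914  0.28426638] [ 0.55555436  0.5341918  -0.66048961] 0.03399609159293627
1.2 wrist [[418.0, 155.0], [415.0, 195.0], [412.0, 233.0]] scene [[297.0, 325.0], [339.0, 298.0], [378.0, 272.0]]
1.3 wrist [[407.0, 153.0], [404.0, 192.0], [401.0, 228.0]] scene [[308.0, 344.0], [349.0, 316.0], [388.0, 290.0]]
1.4 wrist [[396.0, 151.0], [394.0, 189.0], [391.0, 224.0]] scene [[318.0, 363.0], [358.0, 335.0], [397.0, 308.0]]
```

View pics/scene8.png

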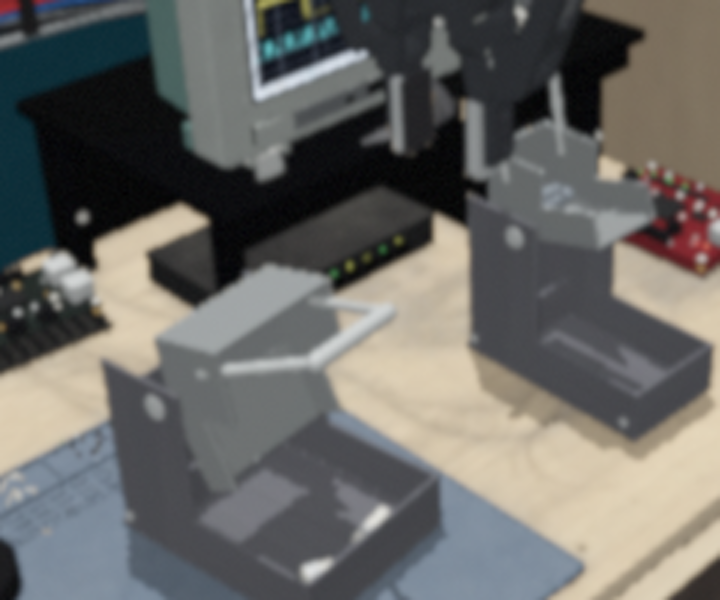

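View pics/wrist8.png

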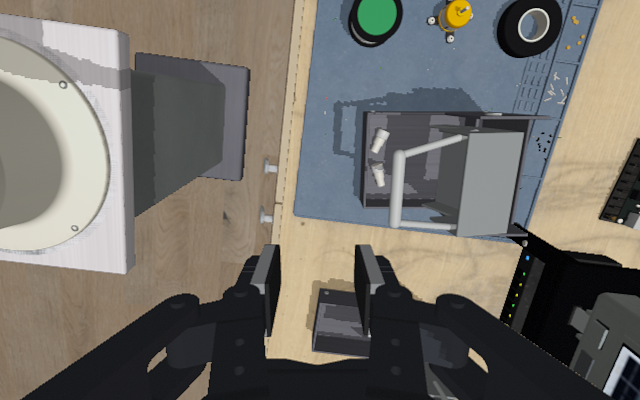

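```bash
python3 - <<'E'
from h import *
c,sn=np.cos(.127),np.sin(.127)
for z in(.012,.025):
  for p in((379,140),(377,175)):
    d=atz('wrist',p,z)[:2]-[.5567,.0623]; print(z,p,(c*d[0]+sn*d[1]).round(3),(-sn*d[0]+c*d[1]).round(3))
im=viewer.camera('wrist')[90:250,340:540,::-1]; cv2.imwrite("pics/w9.png",cv2.resize(im,None,fx=3.7,fy=3.7,interpolation=cv2.INTER_CUBIC))
s=telemetry.read_state();print(s['t'],s['force'],np.abs(s['qvel']).max())
E
```

```text
0.012 (379, 140) -0.084 0.023
0.012 (377, 175) -0.084 -0.021
0.025 (379, 140) -0.087 0.024
0.025 (377, 175) -0.087 -0.018
10.0 [-0.479386    0.15293352  0.4450813 ] 0.017913187986733747
```

View pics/w9.png

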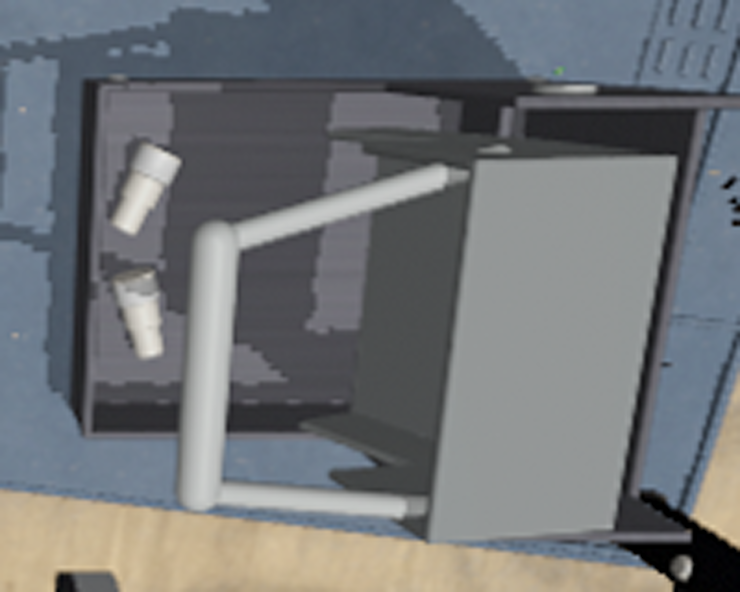

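Both adapters lie flat inside the tray, at hopper x about -0.085 and y about ±0.02. The bin is at its stop and the arm is clear.

```bash
python3 -c "
from plant import job; print(job.hand_in())"
```

```text
the job is handed in; nothing more can be done
None
```

The wide bin is tipped to its stop, both coax adapters are in its catch tray, and I handed the job in at about 10 s on the robot's clock. No verdict was reported.

To stay clear of the lamp, I retracted the arm, swung it inside the lamp's position and then reached out to the wide hopper (the left one). I gripped the bar and drew it along its arc. At the end the wrist force rose to about 36 N, which showed the stop had been reached. I then let go and backed off straight up.

**Last checks:**
- **Bin:** the bar ends in the scene picture matched the predicted positions for 1.40 rad to within about 2 px of the camera image.
- **Adapters:** both lie in the tray at about hopper x -0.085 m, y +0.023 and -0.021 m. This rests on assumed heights, because I did not measure how high they lie. They sat in the same place in the last two pictures.
- **Narrow bin:** it looked shut in the pictures throughout, and the arm never worked near it.
- **Arm:** force on the tool was under 1 N and nothing was touching it.

**Disagreements:**
- **Bar position:** the first estimates differed by about 5 mm and 4° between the top and wrist cameras. A closer wrist view settled it.
- **Finger gap:** it read about 8 mm on the 10 mm bar, yet the grip held.

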